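# Shim the tube rack on the shaker and hold the clamp

## Task

Pack the gap between the blue tube rack and the black clamp jaw on the shaker: take orange spacers upright out of the grey holder and stand them side by side in the gap on the deck, square to the rack, until the jaw, pushed by its blue tab firmly but without ramming it, clamps the stack against the rack before running out of travel. Finish while holding: keep pushing the jaw so that the stack stays clamped, and do not let go. Leave the spacers you do not need in the holder, and leave the bottle, jar and rotor alone.

Things in the scene. Friction and masses are not known exactly. Their poses are not given: they have to be found in the camera images.
- shaker: Fixed low laboratory shaker, aluminium deck 160 x 250 mm (x by y), its top 40 mm above the table. Origin: centre of the underside, on the table. The gap runs along its y axis: jaw at the -y side, rack at the +y side.
- jaw_face (a point): Point on the clamp jaw: bottom middle of its flat face towards the gap, at deck height; y points out of the face into the gap, towards the rack, and is the direction in which the jaw moves. Jaw: black block 80 mm wide (x), 30 mm deep (y), 41 mm tall above the deck. The gap is the y distance from here to rack_face; with the jaw back it is between 42 and 73 mm.
- jaw_tab (a point): Middle of the back face (looking away from the gap) of the jaw's blue push tab, 65 mm above the deck. The tab is 50 mm wide (x), 10 mm thick, stands on the rear of the jaw and spans 40 to 84 mm above the deck; its back face is flush with the back of the jaw, 30 mm behind jaw_face. Axes as the shaker's.
- jaw (a joint): Travel of the jaw towards the rack, m: 0 fully back (where it starts and returns to by its spring), 0.025 at its end stop. The spring pushes back with 1.5 N at 0, rising to 4 N at 0.025, so the jaw opens as soon as it is let go.
- rack_face (a point): Bottom middle of the tube rack's flat face towards the jaw, at deck height; the face is parallel to the jaw face; y points away from the gap. The rack is fixed to the deck: blue block 100 mm wide (x), 65 mm deep, 40 mm tall above the deck, with capped tubes rising to 62 mm above the deck, starting 25 mm behind the face.
- holder: Fixed grey open holder, 66 x 109 mm (x by y), walls 34 mm tall, inner floor 6 mm above the table, 5 mm walls, with four slots side by side along its y (26 mm pitch), each 56 x 21 mm. Origin: centre of the underside.
- spacer1_mid (a point): Spacer 1 of 4, all alike: an orange plastic block 50 x 18 mm (x by y) and 40 mm tall (its lowest 4 mm stepped in 3 mm all round), with a yellow upright handle blade on top, 24 mm wide (x), 10 mm thick (y), reaching 90 mm above the underside. About 70 g, loose. The point lies at its centre, 45 mm above the underside; z up, y through its 18 mm thickness. Starts upright in the holder.
- spacer2_mid (a point): Spacer 2 of 4, all alike: an orange plastic block 50 x 18 mm (x by y) and 40 mm tall (its lowest 4 mm stepped in 3 mm all round), with a yellow upright handle blade on top, 24 mm wide (x), 10 mm thick (y), reaching 90 mm above the underside. About 70 g, loose. The point lies at its centre, 45 mm above the underside; z up, y through its 18 mm thickness. Starts upright in the holder.
- spacer3_mid (a point): Spacer 3 of 4, all alike: an orange plastic block 50 x 18 mm (x by y) and 40 mm tall (its lowest 4 mm stepped in 3 mm all round), with a yellow upright handle blade on top, 24 mm wide (x), 10 mm thick (y), reaching 90 mm above the underside. About 70 g, loose. The point lies at its centre, 45 mm above the underside; z up, y through its 18 mm thickness. Starts upright in the holder.
- spacer4_mid (a point): Spacer 4 of 4, all alike: an orange plastic block 50 x 18 mm (x by y) and 40 mm tall (its lowest 4 mm stepped in 3 mm all round), with a yellow upright handle blade on top, 24 mm wide (x), 10 mm thick (y), reaching 90 mm above the underside. About 70 g, loose. The point lies at its centre, 45 mm above the underside; z up, y through its 18 mm thickness. Starts upright in the holder.
- bottle_mid (a point): Bystander: white bottle, 60 mm diameter, 160 mm tall, standing; the point is half-way up.
- rotor_mid (a point): Bystander: black centrifuge rotor, 124 mm diameter, 65 mm tall; the point is 30 mm up its axis.
- jar_mid (a point): Bystander: amber jar with blue cap, 50 mm diameter, 60 mm tall; the point is half-way up.
There are look-alikes about, which are no part of the job. What is shaped like the part that bears spacer2_mid but white is not meant.

How it is judged:
By the outcome, as a careful person would: the job done as asked, in the order asked, and still so for the second after the job is handed in, while the arm keeps its last pose, push and grip.
It also fails if it takes over 72 s, if anything falls off the work surface, if the arm or the gripper's body presses on something with over 40 N, if the wrist force passes 120 N, or if a joint passes its speed limit or range.

## Robot

A 6-joint arm with a two-finger parallel gripper is mounted at the origin on the work surface. World frame = base frame: x ahead of the robot, y to its left, z up, the work surface at z = 0. Lengths are in m, angles in rad, forces in N, time in s.
With the tool pointing down it reaches from about 0.375 to 0.9 m from the base axis. Payload 3.1 kg.
Tool frame: the origin (TCP) lies at the very end of the fingers, on their centre line; the grasp point (between the pads) lies 19 mm behind it; z points along the fingers, y is the direction in which the jaws open and shut (so a half turn about z gives the same grasp; the last joint's range is limited). The gripper opens to 85 mm and grips with 20 to 120 N. Pads are 22 mm wide; open, the fingers measure 114 mm over their backs; the gripper's body (76 mm by 85 mm) begins 54 mm behind the grasp point. The pads swing forward as they close: fully open they stand 13 mm farther back than shut.
Start: joints at [1.02, 0.527, 1.433, -0, 1.181, -0.178], TCP at [0.227, 0.582, 0.231] pointing down, gripper open.
Joint ranges: [-3.08, 3.08], [-0.75, 2.2], [0.22, 2.44], [-1.43, 4.57], [0, 2.65], [-2.85, 2.85]. Speed limits (rad/s): [2.79, 2.79, 3.14, 3.14, 3.14, 3.14].

## Interface

Orientations are given as a unit quaternion [x, y, z, w].
In Python, from station import manip gives the robot as it stands. The module is installed in compiled form; this text tells all that it offers.
- The arm moves only by the tool send_rows, never from a script. Its argument "commands" is a list of rows, each an object with "delta_pos": the shift along the world's x, y, z in cm, a list of three; "yaw": the turn about the world's z in rad. A call has 1 to 10 rows; each row shifts and turns the pose as measured when the row begins; what a row does not reach is not made up. A row lasts 1/8 s, in which the tool goes at most 62.5 mm and 10.7 degrees, less where a joint would pass 70% of its speed; a pose out of reach is approached as far as the arm can. A call is refused whole if a number of a shift passes 6.25 or a number of a turn 0.188, either way. A call with a gripper value outside its range is refused whole. "grip" is the closure, from -1 (fully open) to 1 (shut), set as the call begins (left out, the last holds). The fingers move at their own pace and stop on an object; "force" is the grip in N (left out, the last holds). Time passes only in rows, so rows that do not move let the fingers close. It gives the time, the measured TCP pose, the force and the opening at its end, in the units of the state.
- manip.sense(): the state, without advancing time (a new reading comes with each control period).
- manip.snapshot(name): name is "scene" or "side" or "wrist"; returns the picture (400x640x3 uint8, blue, green, red); there is no depth.
- manip.get_calibration(name): a dict with "fx", "fy", "cx", "cy" (pixels), "world_to_cam" (4x4, takes a point from world to camera coordinates); the wrist camera has in their place "mount" (4x4, takes a point from camera to tool coordinates, whose origin is the TCP and whose axes are the flange's). Camera axes: x right, y down, z forward; pixel columns grow to the right and rows downward; lengths in m; the calibration is good to about 2 mm. A picture is of the moment at which its call begins: read the wrist's pose just before it. get_calibration takes no time and is no camera call.
- manip.sign_off(): hands the job in, once; it reports no verdict.
The state is a dict: "t": time; "q": joint angles; "qd": joint speeds; "tau": joint torques, N m; "tcp_pos": TCP position; "tool_rot": TCP orientation; "force": force on the tool from outside, world axes, zero at the start; "ft_torque": the same for the moment, N m; "finger_gap": opening from 0.0 (shut) to 1.0 (fully open).
Only numpy, scipy, OpenCV 4.12 (cv2) and the standard library are available. Lean on these libraries where they do the work, as an engineer would, in place of code of your own. Each camera call takes 0.05 s, during which the arm holds its last target. There are 200 camera calls.

## Working session

There is one attempt and no reset: what is moved stays moved. The work goes in short steps, Python scripts to look and compute and a tool call to move; the robot and the scene stay as the last step left them, time stands still between calls to the robot, and variables do not carry over. Pictures are saved under pics/ and viewed, about 8 in all and at most 12, crops included, and the job is handed in when it is done.

Besides the shell and the picture viewer there is one more tool, called after ">>>" in YAML: its name, and indented under it one key for each argument. send_rows: Moves the arm, as the interface text tells. Its arguments: {"type":"object","properties":{"commands":{"type":"array","items":{"type":"object","properties":{"delta_pos":{"type":"array","items":{"type":"number"}},"yaw":{"type":"number"}}}},"grip":{"type":"number"},"force":{"type":"number"}},"required":["commands"]}

```bash
mkdir -p pics
python3 - <<'E'
from station import manip
import cv2,numpy as np
print(manip.sense())
for n in("scene","side"):
    cv2.imwrite(f"pics/{n}0.png",manip.snapshot(n)); c=manip.get_calibration(n); print(n,c)
print(manip.get_calibration("wrist"))
E
```

```text
{'t': 0.0, 'q': array([ 1.02051925e+00,  5.28445613e-01,  1.43391435e+00,  3.03696638e-05,
        1.18138027e+00, -1.78501703e-01]), 'qd': array([-1.24315122e-04,  1.34223732e-03,  6.08190691e-04,  5.11419788e-05,
        2.57232669e-03,  6.89356108e-04]), 'tau': array([ 3.72096665e-04, -4.42345405e+01, -1.78027833e+01, -2.35601738e-04,
        8.34076724e-03, -2.13129704e-05]), 'tcp_pos': array([0.22662974, 0.58169688, 0.2303424 ]), 'tool_rot': array([ 1.84824573e-01,  9.82770942e-01, -9.98284816e-04, -3.95796749e-04]), 'force': array([-0.84525127, -0.50159184, -0.11911859]), 'ft_torque': array([-0.00513708,  0.00685504, -0.00742289]), 'finger_gap': 0.9982848031603416}
scene {'fx': 454.97221684397687, 'fy': 454.97221684397687, 'cx': 319.53826537963255, 'cy': 198.4438217781365, 'world_to_cam': array([[ 0.36189049,  0.93214985,  0.0114861 , -0.16649741],
       [ 0.62388434, -0.23301998, -0.74596918, -0.30164351],
       [-0.69267857,  0.27712515, -0.66588141,  1.70031866],
       [ 0.        ,  0.        ,  0.        ,  1.        ]])}
side {'fx': 366.3259174233484, 'fy': 366.3259174233484, 'cx': 324.57728415329615, 'cy': 201.75250007976186, 'world_to_cam': array([[-0.78828821, -0.61522006, -0.01029447,  0.42170153],
       [-0.30054703,  0.39958544, -0.86602711,  0.28731224],
       [ 0.53691077, -0.67958499, -0.49989105,  0.56436872],
       [ 0.        ,  0.        ,  0.        ,  1.        ]])}
{'fx': 327.79247455133395, 'fy': 327.79247455133395, 'cx': 323.32473630601993, 'cy': 196.44719570378047, 'mount': array([[ 2.62920525e-05, -9.55171589e-01, -2.96052757e-01,
         7.54907908e-02],
       [ 9.99999035e-01,  4.36321689e-04, -1.31892051e-03,
         1.86381595e-04],
       [ 1.38896964e-03, -2.96052436e-01,  9.55170679e-01,
        -1.42055749e-01],
       [ 0.00000000e+00,  0.00000000e+00,  0.00000000e+00,
         1.00000000e+00]])}
```

View pics/scene0.png

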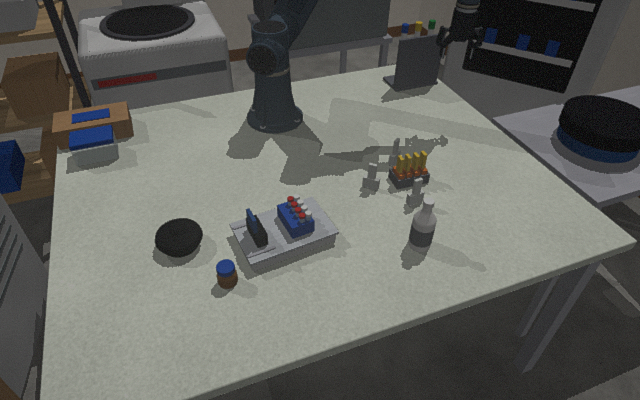

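View pics/side0.png

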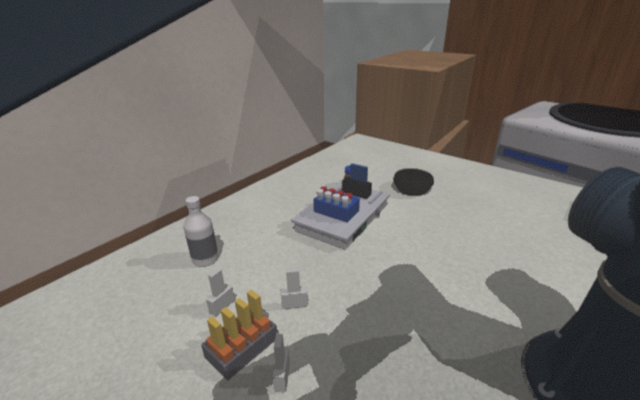

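Scene: shaker at about (285,232) with black jaw (256,230) and blue rack (296,217). The orange spacers with yellow blades are in the holder (410,175), and three white look-alikes stand around it at (371,178), (396,150) and (415,192). Bottle is at (423,228), jar (227,274), rotor (179,237). The orange ones in the holder are the ones meant.

```bash
cat > h.py <<'E'
import numpy as np,cv2
from scipy.spatial.transform import Rotation as R
from station import manip
def cam(name,s=None):
    c=manip.get_calibration(name)
    K=np.array([[c['fx'],0,c['cx']],[0,c['fy'],c['cy']],[0,0,1]])
    if name=="wrist":
        s=s or manip.sense()
        T=np.eye(4);T[:3,:3]=R.from_quat(s['tool_rot']).as_matrix();T[:3,3]=s['tcp_pos']
        W=np.linalg.inv(T@c['mount'])
    else: W=c['world_to_cam']
    return K,W
def ray(px,z,KW):
    K,W=KW; M=np.linalg.inv(W); d=M[:3,:3]@np.linalg.inv(K)@np.array([*px,1.]); o=M[:3,3]
    return o+d*(z-o[2])/d[2]
def proj(p,KW):
    K,W=KW; return (cv2.projectPoints(np.atleast_2d(np.array(p,float)),cv2.Rodrigues(W[:3,:3])[0],W[:3,3],K,None)[0]).reshape(-1,2)
E
python3 - <<'E'
from h import *
S=cam("scene");D=cam("side")
for n,p,z in [("holder",(410,183),.03),("w1",(371,186),0),("w3",(415,203),0),("deckA",(230,234),.04),("deckB",(312,200),.04),("deckC",(338,233),.04),("deckD",(250,265),.04),("bottle",(420,245),0),("jar",(227,285),0),("rotor",(179,240),.03)]:
    print(n,ray(p,z,S).round(3))
print("side holder",ray((240,338),.03,D).round(3))
s=manip.sense();I=manip.snapshot("wrist")
cv2.imwrite("pics/w0.png",I)
a=cv2.imread("pics/scene0.png")[180:280,220:350];b=cv2.imread("pics/side0.png")[260:390,190:320]
cv2.imwrite("pics/crop0.png",np.hstack([cv2.resize(a,(520,400),interpolation=2),]))
E
```

```text
holder [0.542 0.262 0.03 ]
w1 [0.482 0.163 0.   ]
w3 [0.599 0.251 0.   ]
deckA [ 0.571 -0.296  0.04 ]
deckB [ 0.521 -0.047  0.04 ]
deckC [ 0.667 -0.029  0.04 ]
deckD [ 0.691 -0.274  0.04 ]
bottle [0.752 0.178 0.   ]
jar [ 0.7   -0.338  0.   ]
rotor [ 0.535 -0.425  0.03 ]
side holder [0.49  0.288 0.03 ]
```

View pics/w0.png

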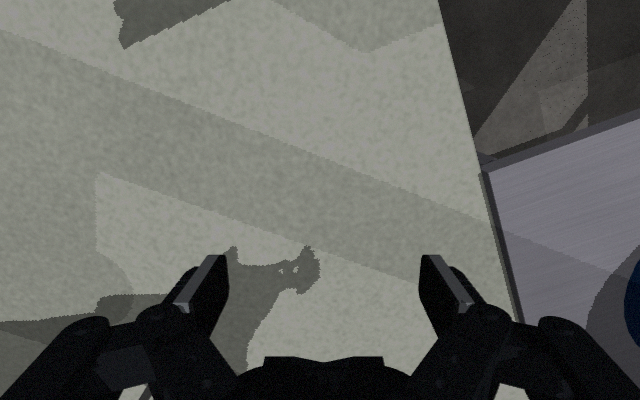

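The wrist view shows only the table edge so far. The holder is near (0.52,0.27) and the shaker near (0.61,-0.16) with a yaw of about 0.15. I'll move over the holder.

>>> send_rows:
  commands:
    - {"delta_pos":[5,-5.5,0]}
    - {"delta_pos":[5,-5.5,0]}
    - {"delta_pos":[5,-5.5,0]}
    - {"delta_pos":[5,-5.5,0]}
    - {"delta_pos":[5,-5.5,0]}
    - {"delta_pos":[3,-3,0]}
    - {"delta_pos":[0,0,0]}
    - {"delta_pos":[0,0,0]}
  grip: -1

```text
validation failed for argument at $.co...
```

Run:
```python
from h import *
s=manip.sense();I=manip.snapshot("wrist");cv2.imwrite("pics/w1.png",I);np.save("w1.npy",np.r_[s['tcp_pos'],s['tool_rot']]);print(s['t'],s['tcp_pos'],s['tool_rot'],s['q'])
```

```text
0.15 [0.22673409 0.58183187 0.23053034] [ 1.84842469e-01  9.82767785e-01 -8.04721095e-04 -3.09641910e-04] [ 1.02050051e+00  5.28299916e-01  1.43360492e+00  5.46989846e-06
  1.18141228e+00 -1.78474624e-01]
```

View pics/w1.png

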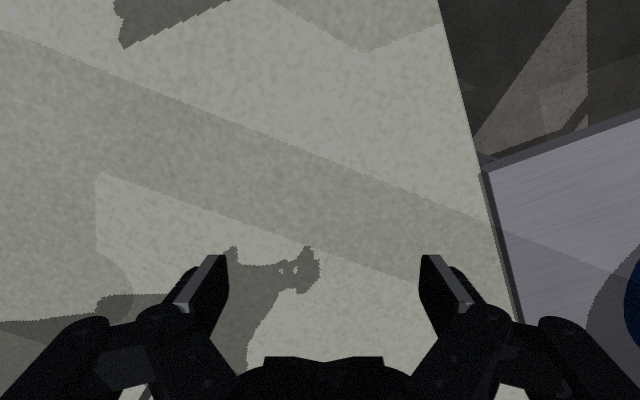

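The move was refused, probably because yaw is required in every row, and the view is unchanged.

>>> send_rows:
  commands:
    - {"delta_pos":[5,-5.5,0],"yaw":0}
    - {"delta_pos":[5,-5.5,0],"yaw":0}
    - {"delta_pos":[5,-5.5,0],"yaw":0}
    - {"delta_pos":[5,-5.5,0],"yaw":0}
    - {"delta_pos":[5,-5.5,0],"yaw":0}
    - {"delta_pos":[3,-3,0],"yaw":0}
    - {"delta_pos":[0,0,0],"yaw":0}
  grip: -1

```text
t: 1.08
tcp_pos: [0.4719, 0.3145, 0.23]
tool_rot: [0.183, 0.983, 0.0, 0.001]
force: [-0.4, -0.6, 0.2]
finger_gap: 1.001
```

Run:
```python
from h import *
s=manip.sense();I=manip.snapshot("wrist");cv2.imwrite("pics/w2.png",I);np.save("w2.npy",np.r_[s['tcp_pos'],s['tool_rot']]);print(s['t'],s['tcp_pos'],s['tool_rot'],s['q'])
```

```text
1.075 [0.47190953 0.31454505 0.23003464] [1.82951772e-01 9.83121554e-01 4.59119376e-04 6.69052200e-04] [ 3.90895965e-01  4.50419971e-01  1.58266667e+00  4.81480185e-05
  1.10688372e+00 -8.11945618e-01]
```

View pics/w2.png

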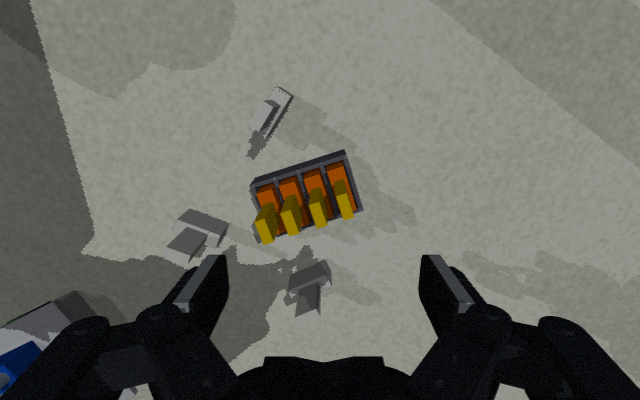

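The holder is at (305,196), with four orange spacers whose yellow blades have tops at about (265,237), (290,230), (318,220) and (346,213). Three grey-white look-alikes are at (270,115), (200,232) and (312,285). Only the orange and yellow ones fit the description. I'll fit their poses and confirm on an enlarged crop.

```bash
cat >> h.py <<'E'
from scipy.optimize import minimize
def box(x,y,yaw,lx,ly,z0,z1):
    c,s=np.cos(yaw),np.sin(yaw)
    return np.array([[x+c*a*lx/2-s*b*ly/2,y+s*a*lx/2+c*b*ly/2,z] for a in(-1,1) for b in(-1,1) for z in(z0,z1)])
def rend(P,KW,k=4,shape=(400,640)):
    m=np.zeros((shape[0]*k,shape[1]*k),np.uint8)
    for p in P: cv2.fillConvexPoly(m,cv2.convexHull(np.round((proj(p,KW)+.5)*k-.5).astype(np.int32)),1)
    return cv2.resize(m.astype(np.float32),shape[::-1],interpolation=cv2.INTER_AREA)
def yellow(I):
    h=cv2.cvtColor(cv2.GaussianBlur(I,(3,3),0),cv2.COLOR_BGR2HSV)
    return cv2.inRange(h,(20,120,50),(35,255,255))//255
E
python3 - <<'E'
from h import *
a=np.load("w2.npy");KW=cam("wrist",dict(tcp_pos=a[:3],tool_rot=a[3:]))
I=cv2.imread("pics/w2.png");Y=yellow(I);n,l,st,ce=cv2.connectedComponentsWithStats(Y)
print(st[1:],)
for z,pp in [(.034,[(250,183),(346,150),(362,211)])]:
    for p in pp: print(ray(p,z,KW).round(4))
g=ray((305,225),.07,KW)
def blades(v):return [box(v[0]-np.sin(v[2])*d,v[1]+np.cos(v[2])*d,v[2],.024,.010,.046,.096) for d in(-.039,-.013,.013,.039)]
def cost(v): return np.abs(rend(blades(v),KW)-Y).sum()
best=None
for yaw in np.arange(-1.5,1.6,.1):
  c=cost([g[0],g[1],yaw])
  if best is None or c<best[0]:best=(c,yaw)
r=minimize(cost,[g[0],g[1],best[1]],method="Nelder-Mead",options=dict(initial_simplex=np.array([g[0],g[1],best[1]])+np.vstack([np.zeros(3),np.diag([.01,.01,.15])])))
print(best,r.x,r.fun,Y.sum())
for i in range(1,n):
  if st[i,4]<60: continue
  M=(l==i)
  d0=min((-.039,-.013,.013,.039),key=lambda d:np.linalg.norm(proj([r.x[0]-np.sin(r.x[2])*d,r.x[1]+np.cos(r.x[2])*d,.071],KW)[0]-ce[i]))
  x0=np.array([r.x[0]-np.sin(r.x[2])*d0,r.x[1]+np.cos(r.x[2])*d0,r.x[2]])
  f=lambda v:np.abs(rend([box(*v,.024,.010,.046,.096)],KW)-M).sum()
  q=minimize(f,x0,method="Nelder-Mead",options=dict(initial_simplex=x0+np.vstack([np.zeros(3),np.diag([.004,.004,.1])])))
  print(d0,q.x.round(4),q.fun,st[i,4])
J=cv2.resize(I[80:320,170:410],None,fx=2.5,fy=2.5)
for b in blades(r.x)+[box(*r.x,.066,.109,0,.034)]:
  cv2.polylines(J,[cv2.convexHull(((proj(b,KW)-[170,80]+.5)*2.5).astype(np.int32))],True,(255,255,0),1)
cv2.imwrite("pics/ov2.png",J)
E
```

```text
[[335 180  19  40 466]
 [308 188  20  41 562]
 [280 195  22  41 645]
 [254 203  26  42 716]]
[0.4573 0.2363 0.034 ]
[0.4609 0.3438 0.034 ]
[0.5302 0.3374 0.034 ]
(np.float32(2028.0625), np.float64(-0.29999999999999893)) [ 0.49519685  0.28608299 -0.05438148] 191.0625 2389
0.039 [ 0.4972  0.3248 -0.0482] 43.3125 466
0.013 [ 0.4962  0.2991 -0.0536] 35.3125 562
-0.013 [ 0.4942  0.2725 -0.0645] 33.9375 645
-0.039 [ 0.4934  0.2473 -0.078 ] 36.9375 716
```

View pics/ov2.png

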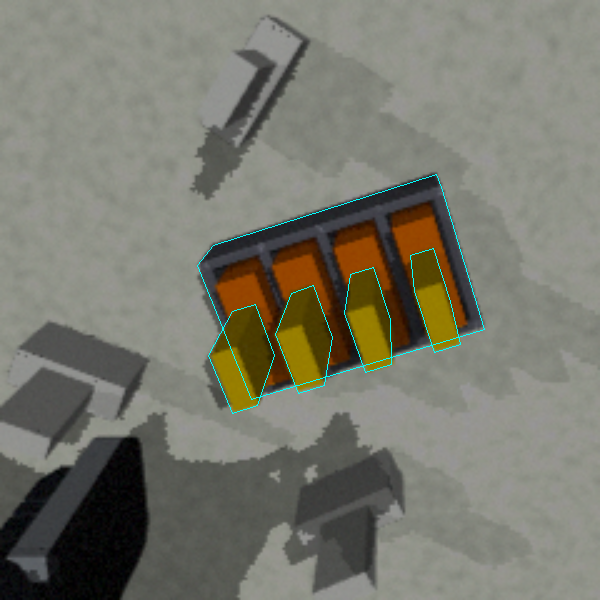

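The crop confirms it: all four orange and yellow spacers are upright in the slots, the fit overlays well (holder (0.495,0.286), yaw −0.054), and the white look-alikes lie outside. Next I'll look at the shaker with the tool turned for the placement.

>>> send_rows:
  commands:
    - {"delta_pos":[1.3,-5.4,0.2],"yaw":-0.11}
    - {"delta_pos":[1.3,-5.4,0.2],"yaw":-0.11}
    - {"delta_pos":[1.3,-5.4,0.2],"yaw":-0.11}
    - {"delta_pos":[1.3,-5.4,0.2],"yaw":-0.11}
    - {"delta_pos":[1.3,-5.4,0.2],"yaw":-0.11}
    - {"delta_pos":[1.3,-5.4,0.2],"yaw":-0.11}
    - {"delta_pos":[1.3,-5.4,0.2],"yaw":-0.11}
    - {"delta_pos":[1.3,-5.4,0.2],"yaw":-0.11}
    - {"delta_pos":[1.3,-5.4,0.2],"yaw":-0.11}
    - {"delta_pos":[1.3,-5.4,0.2],"yaw":-0.11}
  grip: 0

```text
t: 2.38
tcp_pos: [0.5971, -0.2201, 0.2497]
tool_rot: [0.673, 0.74, 0.004, -0.003]
force: [0.5, 0.3, 0.3]
finger_gap: 0.503
```

>>> send_rows:
  commands:
    - {"delta_pos":[0,-2,0],"yaw":0}
    - {"delta_pos":[0,0,0],"yaw":0}
    - {"delta_pos":[0,0,0],"yaw":0}

```text
t: 2.75
tcp_pos: [0.5973, -0.2386, 0.2485]
tool_rot: [0.672, 0.741, 0.004, -0.004]
force: [0.4, -0.4, -0.1]
finger_gap: 0.502
```

Run:
```python
from h import *
s=manip.sense();I=manip.snapshot("wrist");cv2.imwrite("pics/w3.png",I);np.save("w3.npy",np.r_[s['tcp_pos'],s['tool_rot']]);print(s['t'],s['tcp_pos'],s['tool_rot'],s['q'],s['finger_gap'])
```

```text
2.75 [ 0.59731963 -0.23861029  0.24854315] [ 0.67200012  0.74052739  0.0041321  -0.00423591] [-0.55800295  0.5373411   1.36118264  0.01015836  1.24995044 -0.65819163] 0.5017402498293699
```

View pics/w3.png

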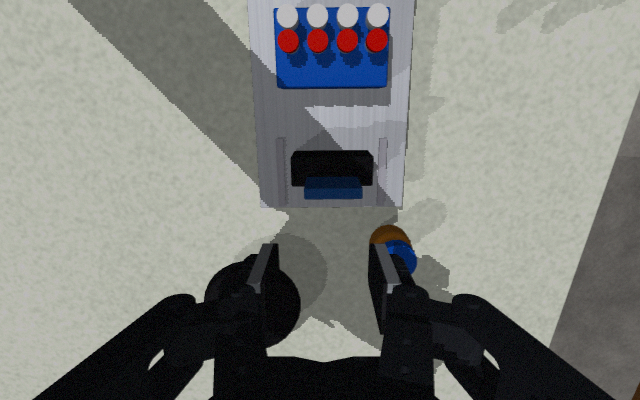

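The view shows rack front edge at row 87 (cols 275–389), the jaw (291–373, rows 151–185) and the blue tab (305–362, rows 177–198). Jar is at (395,245) and the rotor at (255,300), both close behind the jaw. I'll fit the edges.

Run:
```python
from h import *
a=np.load("w3.npy");KW=cam("wrist",dict(tcp_pos=a[:3],tool_rot=a[3:]))
I=cv2.imread("pics/w3.png");h=cv2.cvtColor(I,cv2.COLOR_BGR2HSV);g=I.max(2).astype(float)
B=cv2.inRange(h,(100,150,40),(130,255,255))
def line(cols,fn):
    y=np.array([fn(c) for c in cols]);p=np.polyfit(cols,y,1);r=y-np.polyval(p,cols);k=abs(r)<1;p=np.polyfit(np.array(cols)[k],y[k],1);return p,r[k].std(),k.sum()
c=range(280,386,2);p,sd,n=line(c,lambda c:np.max(np.nonzero(B[60:110,c])[0])+60.5);print("rack edge",p,sd,n,np.polyval(p,[280,385]))
rp=[ray((u,np.polyval(p,u)),.08,KW) for u in(280,385)];print(rp)
r=range(30,84,2)
pl,_,_=line(r,lambda r:np.min(np.nonzero(B[r,260:400])[0])+259.5);pr,_,_=line(r,lambda r:np.max(np.nonzero(B[r,260:400])[0])+260.5)
cl=[ray((np.polyval(q,80),80),.08,KW) for q in(pl,pr)];print("rack sides",pl,pr,cl,np.linalg.norm(cl[1]-cl[0]))
print("jaw cols profile"); 
for u in(300,320,333,345,365): print(u,g[144:164,u].astype(int))
for v in(156,165,175): print(v,g[v,284:298].astype(int),g[v,366:380].astype(int))
J=cv2.resize(I[75:215,245:425],None,fx=4,fy=4,interpolation=cv2.INTER_CUBIC);J=cv2.convertScaleAbs(J,alpha=1.8)
cv2.imwrite("pics/c3.png",J)
```

```text
rack edge [-1.50900709e-02  9.29288398e+01] 0.3375570767547019 52 [88.70361991 87.11916247]
[array([ 0.55042212, -0.16016684,  0.08      ]), array([ 0.64459282, -0.14964262,  0.08      ])]
rack sides [4.51770452e-02 2.72821937e+02] [-4.60927961e-02  3.90155271e+02] [array([ 0.54680239, -0.15306724,  0.08      ]), array([ 0.64499149, -0.14351754,  0.08      ])] 0.09865239677165226
jaw cols profile
300 [104 105  88  86  89  86  64  11  14  10   6   2   0  25  17  17  14  14
  14  13]
320 [89 91 90 89 90 86 47 10  9 10  9  0 10  9 18 15 11 14  8 14]
333 [84 86 85 87 84 86 47  4 13  5  2 17  9 13 11 13  4 17 12  7]
345 [158 155 157 153 156 155  45  11   3   2   8  15  16   6  15  14   9   6
   6  14]
365 [157 155 156 157 156 154  47   9  11  17  12   6  14  15  16  22  24  22
  21  17]
156 [ 88  90 105 101 103 105 100  51  15   1  11   4  11   1] [ 16  21  17   8  19   9  35  92 154 156 157 152 114 135]
165 [ 80  87  92 103 104 103  95   3  18   8   7  13  16  10] [ 19  18  15  20  21  20  25  51  85  84  91  93 122 136]
175 [ 78  89  93 105 103 107  97  34  11   8   6  11  13  24] [ 10  12  10  18   7  13  35  85 103 106 115 141 138 153]
```

View pics/c3.png

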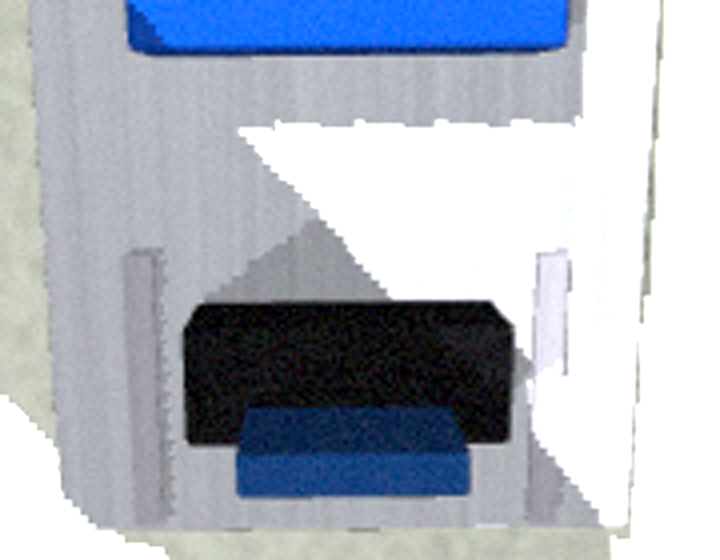

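Run:
```python
from h import *
a=np.load("w3.npy");KW=cam("wrist",dict(tcp_pos=a[:3],tool_rot=a[3:]))
M=np.linalg.inv(KW[1]);o=M[:3,3];print("cam",o,"nadir px",proj([o[0],o[1],0],KW))
I=cv2.imread("pics/w3.png");g=I.astype(float)
# subpixel edges: 50% crossing per column
def edge(u,v0,v1,ch,up):
    s=g[v0:v1,u,ch] if ch<3 else g[v0:v1,u].max(1)
    lo,hi=np.median(s[:4]),np.median(s[-4:]);t=(lo+hi)/2
    i=np.nonzero((s[:-1]-t)*(s[1:]-t)<=0)[0][0];return v0+i+(s[i]-t)/(s[i]-s[i+1]+1e-9)
def fit(us,*k):
    y=np.array([edge(u,*k) for u in us]);p=np.polyfit(us,y,1);m=abs(y-np.polyval(p,us))<.6;return np.polyfit(np.array(us)[m],y[m],1),m.sum()
pj,n=fit(range(302,366,2),142,158,3,0);print("jaw",pj,n,np.polyval(pj,[302,365]))
J=[ray((u,np.polyval(pj,u)),.04,KW) for u in(302,365)];print(np.round(J,4),"yaw",np.arctan2(*(J[1]-J[0])[[1,0]]))
print("rack red-channel cols");
for u in(285,310,335,360,380): print(u,g[80:95,u].astype(int).tolist())
print("tab/jaw rows below");
for u in(297,310,333,355,368): print(u,g[172:204,u].max(1).astype(int).tolist())
for v in(183,194): print(v,g[v,300:310].astype(int).tolist(),g[v,357:368].astype(int).tolist())
```

```text
cam [ 0.59032788 -0.16488094  0.39148341] nadir px [[323.47232033  98.59032676]]
jaw [-1.09144647e-02  1.53481850e+02] 30 [150.18568215 149.49807088]
[[ 0.5725 -0.22    0.04  ]
 [ 0.6398 -0.2127  0.04  ]] yaw 0.10796757377955143
rack red-channel cols
285 [[149, 64, 6], [149, 63, 5], [147, 64, 10], [147, 64, 8], [105, 44, 9], [107, 47, 16], [85, 34, 9], [70, 24, 0], [57, 28, 9], [92, 84, 78], [110, 106, 104], [105, 101, 100], [106, 101, 100], [107, 101, 100], [107, 102, 102]]
310 [[150, 64, 12], [149, 63, 10], [151, 65, 14], [148, 64, 13], [152, 65, 16], [146, 63, 10], [117, 49, 10], [78, 28, 2], [63, 35, 28], [107, 102, 102], [109, 104, 103], [106, 102, 101], [110, 105, 105], [108, 103, 102], [106, 102, 99]]
335 [[150, 60, 0], [153, 64, 16], [150, 64, 8], [151, 65, 14], [149, 60, 6], [143, 60, 3], [110, 46, 8], [63, 19, 0], [60, 32, 25], [111, 105, 104], [110, 104, 103], [108, 104, 101], [113, 106, 106], [112, 107, 105], [108, 101, 100]]
360 [[150, 60, 4], [149, 62, 12], [152, 63, 13], [151, 64, 19], [149, 62, 6], [133, 56, 1], [108, 46, 9], [55, 22, 0], [68, 43, 33], [107, 102, 100]
[... 930 characters left out ...]
, 17, 11, 10, 12, 11, 28, 108, 105, 105, 105, 103, 105, 104, 106, 105, 103, 104, 106, 105, 103, 104, 102, 107, 102]
183 [[0, 5, 6], [17, 15, 11], [9, 3, 4], [19, 14, 14], [18, 19, 6], [37, 18, 11], [39, 19, 9], [41, 22, 1], [41, 22, 17], [43, 18, 14]] [[45, 28, 16], [41, 22, 9], [36, 20, 0], [25, 17, 8], [10, 6, 9], [0, 9, 4], [7, 12, 10], [3, 8, 14], [0, 5, 2], [8, 2, 1], [10, 0, 5]]
194 [[99, 98, 97], [103, 100, 98], [104, 100, 98], [96, 92, 91], [71, 48, 31], [68, 34, 9], [73, 39, 14], [72, 38, 17], [73, 40, 19], [73, 37, 19]] [[71, 36, 9], [69, 32, 3], [69, 35, 15], [72, 40, 16], [70, 39, 17], [80, 61, 49], [106, 99, 98], [106, 101, 103], [103, 100, 99], [103, 101, 100], [105, 101, 101]]
```

Run:
```python
from h import *
a=np.load("w3.npy");KW=cam("wrist",dict(tcp_pos=a[:3],tool_rot=a[3:]))
yaw=.103;ex=np.array([np.cos(yaw),np.sin(yaw)]);ey=np.array([-ex[1],ex[0]])
for n,p,z in [("rackbot",(335,88.3),.04),("rackbot285",(285,88.9),.04),("rackbot380",(380,87.4),.04),("racktopL",(276.4,80),.08),("racktopR",(386.5,80),.08),("jawface",(335,149.8),.04),("jawL",(290.8,175),.081),("jawR",(372.6,170),.081),("tabback",(333,198.6),.124),("tabfrontTop",(333,188.1),.124),("tabL",(303.6,194),.124),("tabR",(361.9,194),.124)]:
  r=ray(p,z,KW);print(n,r.round(4),"u %.4f v %.4f"%(r[:2]@ex,r[:2]@ey))
```

```text
rackbot [ 0.601  -0.1537  0.04  ] u 0.5820 v -0.2147
rackbot285 [ 0.5504 -0.1593  0.04  ] u 0.5311 v -0.2150
rackbot380 [ 0.6465 -0.1484  0.04  ] u 0.6278 v -0.2141
racktopL [ 0.5468 -0.1531  0.08  ] u 0.5281 v -0.2085
racktopR [ 0.645  -0.1435  0.08  ] u 0.6268 v -0.2091
jawface [ 0.6078 -0.2161  0.04  ] u 0.5823 v -0.2774
jawL [ 0.5657 -0.2386  0.081 ] u 0.5381 v -0.2955
jawR [ 0.6439 -0.226   0.081 ] u 0.6173 v -0.2910
tabback [ 0.6063 -0.2455  0.124 ] u 0.5779 v -0.3065
tabfrontTop [ 0.6054 -0.2362  0.124 ] u 0.5779 v -0.2972
tabL [ 0.5811 -0.2438  0.124 ] u 0.5529 v -0.3023
tabR [ 0.6304 -0.239   0.124 ] u 0.6024 v -0.3026
```

Gap measures about 63 mm after allowing for scale, so two spacers (36 + 25 mm travel) fall short and three fit. The push will verify that. Shaker yaw is about 0.107. Next I'll return to the holder with the tool turned for the grasp and refine.

>>> send_rows:
  commands:
    - {"delta_pos":[-1.1,5.1,-0.5],"yaw":-0.017}
    - {"delta_pos":[-1.1,5.1,-0.5],"yaw":-0.017}
    - {"delta_pos":[-1.1,5.1,-0.5],"yaw":-0.017}
    - {"delta_pos":[-1.1,5.1,-0.5],"yaw":-0.017}
    - {"delta_pos":[-1.1,5.1,-0.5],"yaw":-0.017}
    - {"delta_pos":[-1.1,5.1,-0.5],"yaw":-0.017}
    - {"delta_pos":[-1.1,5.1,-0.5],"yaw":-0.017}
    - {"delta_pos":[-1.1,5.1,-0.5],"yaw":-0.017}
    - {"delta_pos":[-1.4,4.8,-0.5],"yaw":-0.015}
    - {"delta_pos":[0,0,0],"yaw":0}

```text
t: 4.05
tcp_pos: [0.4812, 0.2463, 0.2054]
tool_rot: [0.72, 0.694, 0.006, -0.004]
force: [-0.0, 0.4, 0.0]
finger_gap: 0.498
```

```bash
cat > meas.py <<'E'
from h import *
import sys
s=manip.sense();I=manip.snapshot("wrist");cv2.imwrite(f"pics/{sys.argv[1]}.png",I);KW=cam("wrist",s)
ty=R.from_quat(s['tool_rot']).as_matrix()[:2,1]
print(s['t'],s['tcp_pos'],"toolyaw",np.arctan2(ty[1],ty[0]),s['finger_gap'],s['force'].round(1))
z0=float(sys.argv[2]);guess=np.array(eval(sys.argv[3]))
Y=yellow(I)
for g in guess:
    roi=cv2.dilate((rend([box(*g,.030,.014,z0+.04,z0+.09)],KW)>0).astype(np.uint8),np.ones((9,9)))
    M=(Y*roi).astype(float)
    f=lambda v:np.abs(rend([box(*v,.024,.010,z0+.04,z0+.09)],KW)-M).sum()
    q=minimize(f,g,method="Nelder-Mead",options=dict(initial_simplex=g+np.vstack([np.zeros(3),np.diag([.005,.005,.1])])))
    print(q.x.round(4),round(float(q.fun)),M.sum())
E
python3 meas.py w4 .006 '[(.4934,.2473,-.054),(.4942,.2725,-.054),(.4962,.2991,-.054),(.4972,.3248,-.054)]'
```

```text
4.05 [0.48124276 0.24626602 0.20536957] toolyaw -0.03659337440686195 0.49804195096555104 [-0.   0.4  0. ]
[ 0.4933  0.2475 -0.1044] 67 767.0
[ 0.4941  0.2728 -0.0544] 82 693.0
[ 0.4963  0.299  -0.0362] 13 549.0
[ 0.4975  0.3249 -0.056 ] 18 489.0
```

The fit agrees with the first one to 0.3 mm. Taking spacer at (0.4933, 0.2475).

>>> send_rows:
  commands:
    - {"delta_pos":[1.2,0.1,-3],"yaw":-0.017}
    - {"delta_pos":[0,0,-4],"yaw":0}
    - {"delta_pos":[0,0,-4],"yaw":0}
    - {"delta_pos":[0,0,-2.5],"yaw":0}
    - {"delta_pos":[0,0,0],"yaw":0}

```text
t: 4.72
tcp_pos: [0.4961, 0.2436, 0.0705]
tool_rot: [0.726, 0.687, 0.009, -0.001]
force: [-0.3, 0.3, -0.3]
finger_gap: 0.501
```

>>> send_rows:
  commands:
    - {"delta_pos":[-0.28,0.39,-0.5],"yaw":0}
    - {"delta_pos":[0,0,-1.2],"yaw":0}
    - {"delta_pos":[0,0,0],"yaw":0}

```text
t: 5.1
tcp_pos: [0.4952, 0.2475, 0.0555]
tool_rot: [0.726, 0.687, 0.011, 0.0]
force: [-1.5, -1.1, 0.0]
finger_gap: 0.495
```

>>> send_rows:
  commands:
    - {"delta_pos":[-0.15,0,-0.2],"yaw":0}
    - {"delta_pos":[0,0,0],"yaw":0}
    - {"delta_pos":[0,0,0],"yaw":0}
    - {"delta_pos":[0,0,0],"yaw":0}
    - {"delta_pos":[0,0,0],"yaw":0}
  grip: 1
  force: 50

```text
t: 5.72
tcp_pos: [0.4941, 0.2478, 0.0542]
tool_rot: [0.726, 0.687, 0.012, 0.001]
force: [0.4, -0.2, -1.3]
finger_gap: 0.274
```

>>> send_rows:
  commands:
    - {"delta_pos":[0,0,2],"yaw":0}
    - {"delta_pos":[0,0,4],"yaw":0}
    - {"delta_pos":[0,0,4.5],"yaw":0}
    - {"delta_pos":[0,0,4],"yaw":0}
    - {"delta_pos":[0,0,0],"yaw":0}

```text
t: 6.35
tcp_pos: [0.4928, 0.2472, 0.2022]
tool_rot: [0.726, 0.687, 0.011, -0.0]
force: [-0.3, -0.5, -0.3]
finger_gap: 0.273
```

>>> send_rows:
  commands:
    - {"delta_pos":[1.3,-5.1,0],"yaw":0.02}
    - {"delta_pos":[1.3,-5.1,0],"yaw":0.02}
    - {"delta_pos":[1.3,-5.1,0],"yaw":0.02}
    - {"delta_pos":[1.3,-5.1,0],"yaw":0.02}
    - {"delta_pos":[1.3,-5.1,0],"yaw":0.02}
    - {"delta_pos":[1.3,-5.1,0],"yaw":0.02}
    - {"delta_pos":[1.3,-5.1,0],"yaw":0.02}
    - {"delta_pos":[1.3,-5.1,0],"yaw":0.02}
    - {"delta_pos":[0,0,0],"yaw":0}
    - {"delta_pos":[0,0,0],"yaw":0}

```text
t: 7.6
tcp_pos: [0.5897, -0.1716, 0.1879]
tool_rot: [0.666, 0.746, 0.006, -0.011]
force: [0.3, -0.1, -0.3]
finger_gap: 0.27
```

```bash
cat > st.py <<'E'
from h import *
s=manip.sense();M=R.from_quat(s['tool_rot']).as_matrix()
print(round(s['t'],2),s['tcp_pos'].round(4),"yaw %.4f"%np.arctan2(M[1,1],M[0,1]),"axis tilt",M[:2,2].round(4),"F",s['force'].round(1),round(s['finger_gap'],3))
E
python3 st.py
```

```text
7.6 [ 0.5897 -0.1716  0.1879] yaw 0.1122 axis tilt [-0.0084  0.0241] F [ 0.3 -0.1 -0.3] 0.27
```

>>> send_rows:
  commands:
    - {"delta_pos":[0.8,0.7,0],"yaw":-0.005}
    - {"delta_pos":[0,0,-2],"yaw":0}
    - {"delta_pos":[0,0,-2],"yaw":0}
    - {"delta_pos":[0,0,-1.5],"yaw":0}
    - {"delta_pos":[0,0,0],"yaw":0}

```text
t: 8.22
tcp_pos: [0.5982, -0.1556, 0.1307]
tool_rot: [0.666, 0.746, 0.007, -0.013]
force: [0.4, -0.2, -1.2]
finger_gap: 0.274
```

```bash
python3 st.py
```

```text
8.22 [ 0.5982 -0.1556  0.1307] yaw 0.1142 axis tilt [-0.0101  0.0269] F [ 0.4 -0.2 -1.2] 0.274
```

>>> send_rows:
  commands:
    - {"delta_pos":[0,-0.9,0],"yaw":-0.007}
    - {"delta_pos":[0,0,0],"yaw":0}

```text
t: 8.48
tcp_pos: [0.5993, -0.1649, 0.1319]
tool_rot: [0.668, 0.744, 0.007, -0.012]
force: [0.0, -0.0, -0.4]
finger_gap: 0.274
```

```bash
python3 st.py
python3 - <<'E'
from h import *
s=manip.sense()
I=manip.snapshot("wrist");cv2.imwrite("pics/w5.png",I)
E
```

```text
8.47 [ 0.5993 -0.1649  0.1319] yaw 0.1079 axis tilt [-0.0079  0.0258] F [ 0.  -0.  -0.4] 0.274
```

View pics/w5.png

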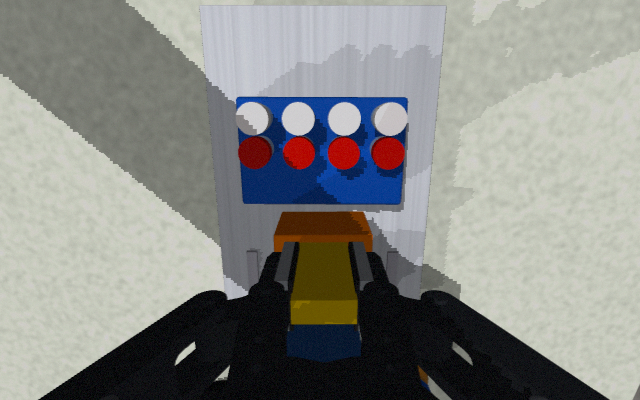

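The held spacer is upright and centred, with its front edge (row 212) about 1.5 mm clear of rack edge (row 204) as planned. Lowering it.

>>> send_rows:
  commands:
    - {"delta_pos":[-0.1,0,-1],"yaw":0}
    - {"delta_pos":[0,0,-1],"yaw":0}
    - {"delta_pos":[0,0,0],"yaw":0}

```text
t: 8.9
tcp_pos: [0.5981, -0.165, 0.1112]
tool_rot: [0.668, 0.744, 0.007, -0.011]
force: [-0.4, -0.4, -0.6]
finger_gap: 0.276
```

>>> send_rows:
  commands:
    - {"delta_pos":[0,0.05,-1],"yaw":0}
    - {"delta_pos":[0,0,-0.8],"yaw":0}
    - {"delta_pos":[0,0,-0.5],"yaw":0}
    - {"delta_pos":[0,0,0],"yaw":0}

```text
t: 9.4
tcp_pos: [0.5982, -0.1646, 0.0879]
tool_rot: [0.668, 0.744, 0.007, -0.011]
force: [-0.6, 0.4, 1.8]
finger_gap: 0.275
```

```bash
python3 st.py
```

```text
9.4 [ 0.5982 -0.1646  0.0879] yaw 0.1075 axis tilt [-0.0074  0.0255] F [-0.6  0.4  1.8] 0.275
```

>>> send_rows:
  commands:
    - {"delta_pos":[0,0,0],"yaw":0}
    - {"delta_pos":[0,0,0],"yaw":0}
    - {"delta_pos":[0,0,0],"yaw":0}
    - {"delta_pos":[0,0,1.5],"yaw":0}
    - {"delta_pos":[0,0,4],"yaw":0}
    - {"delta_pos":[0,0,5],"yaw":0}
    - {"delta_pos":[0,0,3],"yaw":0}
  grip: 0

```text
t: 10.28
tcp_pos: [0.5967, -0.1639, 0.2262]
tool_rot: [0.668, 0.744, 0.006, -0.013]
force: [0.5, -0.7, 0.3]
finger_gap: 0.504
```

```bash
python3 meas.py w6 .04 '[(.598,-.1646,.107)]'
```

```text
10.275 [ 0.5967177  -0.16387659  0.2262416 ] toolyaw 0.10740891394425062 0.5035292720130348 [ 0.5 -0.7  0.3]
[ 0.5978 -0.1643  0.1209] 33 811.0
```

>>> send_rows:
  commands:
    - {"delta_pos":[-1.1,4.8,0],"yaw":-0.018}
    - {"delta_pos":[-1.1,4.8,0],"yaw":-0.018}
    - {"delta_pos":[-1.1,4.8,0],"yaw":-0.018}
    - {"delta_pos":[-1.1,4.8,0],"yaw":-0.018}
    - {"delta_pos":[-1.1,4.8,0],"yaw":-0.018}
    - {"delta_pos":[-1.1,4.8,-1.5],"yaw":-0.018}
    - {"delta_pos":[-1.1,4.8,-1.5],"yaw":-0.018}
    - {"delta_pos":[-1.1,4.8,-1.5],"yaw":-0.018}
    - {"delta_pos":[-1.1,4.8,-1.5],"yaw":-0.018}
    - {"delta_pos":[0,0,0],"yaw":0}

```text
t: 11.58
tcp_pos: [0.4992, 0.2781, 0.1793]
tool_rot: [0.729, 0.684, 0.014, -0.0]
force: [0.1, -1.3, -0.6]
finger_gap: 0.5
```

```bash
python3 st.py
```

```text
11.57 [0.4992 0.2781 0.1793] yaw -0.0633 axis tilt [0.0209 0.02  ] F [ 0.1 -1.3 -0.6] 0.5
```

>>> send_rows:
  commands:
    - {"delta_pos":[-0.5,-0.5,-2],"yaw":0.009}
    - {"delta_pos":[0,0,-4],"yaw":0}
    - {"delta_pos":[0,0,-2],"yaw":0}
    - {"delta_pos":[0,0,0],"yaw":0}

```text
t: 12.08
tcp_pos: [0.4975, 0.2714, 0.1014]
tool_rot: [0.726, 0.688, 0.018, 0.002]
force: [-0.2, -0.9, 1.0]
finger_gap: 0.5
```

```bash
python3 st.py
```

```text
12.07 [0.4975 0.2714 0.1014] yaw -0.0534 axis tilt [0.0292 0.021 ] F [-0.2 -0.9  1. ] 0.5
```

>>> send_rows:
  commands:
    - {"delta_pos":[-0.35,0.15,-1.5],"yaw":0}
    - {"delta_pos":[0,0,-1.5],"yaw":0}
    - {"delta_pos":[0,0,-1.4],"yaw":0}
    - {"delta_pos":[0,0,0],"yaw":0}

```text
t: 12.58
tcp_pos: [0.496, 0.2724, 0.0571]
tool_rot: [0.726, 0.688, 0.02, 0.004]
force: [0.5, -0.7, -1.4]
finger_gap: 0.496
```

```bash
python3 st.py
```

```text
12.57 [0.496  0.2724 0.0571] yaw -0.0545 axis tilt [0.0338 0.022 ] F [ 0.5 -0.7 -1.4] 0.496
```

>>> send_rows:
  commands:
    - {"delta_pos":[-0.15,0.03,-0.3],"yaw":0}
    - {"delta_pos":[0,0,0],"yaw":0}
    - {"delta_pos":[0,0,0],"yaw":0}
    - {"delta_pos":[0,0,0],"yaw":0}
    - {"delta_pos":[0,0,0],"yaw":0}
  grip: 1

```text
t: 13.2
tcp_pos: [0.4949, 0.2732, 0.0547]
tool_rot: [0.726, 0.688, 0.021, 0.004]
force: [-0.5, -0.6, -0.9]
finger_gap: 0.268
```

```bash
python3 st.py
```

```text
13.2 [0.4949 0.2732 0.0547] yaw -0.0541 axis tilt [0.0356 0.0226] F [-0.5 -0.6 -0.9] 0.268
```

>>> send_rows:
  commands:
    - {"delta_pos":[0,0,2],"yaw":0}
    - {"delta_pos":[0,0,4],"yaw":0}
    - {"delta_pos":[0,0,4.5],"yaw":0}
    - {"delta_pos":[0,0,4],"yaw":0}
    - {"delta_pos":[0,0,0],"yaw":0}

```text
t: 13.82
tcp_pos: [0.494, 0.2727, 0.2028]
tool_rot: [0.726, 0.688, 0.02, 0.004]
force: [1.2, -1.1, -0.6]
finger_gap: 0.272
```

```bash
python3 st.py
```

```text
13.82 [0.494  0.2727 0.2028] yaw -0.0543 axis tilt [0.0338 0.0219] F [ 1.2 -1.1 -0.6] 0.272
```

>>> send_rows:
  commands:
    - {"delta_pos":[1.25,-4.95,0],"yaw":0.018}
    - {"delta_pos":[1.25,-4.95,0],"yaw":0.018}
    - {"delta_pos":[1.25,-4.95,0],"yaw":0.018}
    - {"delta_pos":[1.25,-4.95,0],"yaw":0.018}
    - {"delta_pos":[1.25,-4.95,0],"yaw":0.018}
    - {"delta_pos":[1.25,-4.95,0],"yaw":0.018}
    - {"delta_pos":[1.25,-4.95,0],"yaw":0.018}
    - {"delta_pos":[1.25,-4.95,0],"yaw":0.018}
    - {"delta_pos":[1.25,-4.95,0],"yaw":0.018}
    - {"delta_pos":[0,0,0],"yaw":0}

```text
t: 15.08
tcp_pos: [0.6005, -0.1857, 0.189]
tool_rot: [0.665, 0.747, 0.015, -0.007]
force: [-0.3, 0.3, -0.4]
finger_gap: 0.274
```

```bash
python3 st.py
```

```text
15.07 [ 0.6005 -0.1857  0.189 ] yaw 0.1155 axis tilt [0.0105 0.0317] F [-0.3  0.3 -0.4] 0.274
```

>>> send_rows:
  commands:
    - {"delta_pos":[0,0.15,-1],"yaw":-0.008}
    - {"delta_pos":[0,0,-2],"yaw":0}
    - {"delta_pos":[0,0,-1.5],"yaw":0}
    - {"delta_pos":[0,0,0],"yaw":0}

```text
t: 15.58
tcp_pos: [0.5966, -0.1784, 0.1377]
tool_rot: [0.667, 0.745, 0.015, -0.012]
force: [0.2, -0.3, 0.0]
finger_gap: 0.277
```

```bash
python3 st.py
```

```text
15.57 [ 0.5966 -0.1784  0.1377] yaw 0.1092 axis tilt [0.0017 0.0374] F [ 0.2 -0.3  0. ] 0.277
```

>>> send_rows:
  commands:
    - {"delta_pos":[0.32,-0.55,0],"yaw":-0.002}
    - {"delta_pos":[0,0,-0.8],"yaw":0}
    - {"delta_pos":[0,0,0],"yaw":0}

```text
t: 15.95
tcp_pos: [0.6008, -0.1835, 0.1303]
tool_rot: [0.668, 0.744, 0.015, -0.011]
force: [0.0, -0.7, -0.9]
finger_gap: 0.271
```

```bash
python3 st.py
```

```text
15.95 [ 0.6008 -0.1835  0.1303] yaw 0.1084 axis tilt [0.0036 0.0366] F [ 0.  -0.7 -0.9] 0.271
```

>>> send_rows:
  commands:
    - {"delta_pos":[-0.05,-0.06,-1],"yaw":0}
    - {"delta_pos":[0,0,-1],"yaw":0}
    - {"delta_pos":[0,0,-0.8],"yaw":0}
    - {"delta_pos":[0,0,0],"yaw":0}

```text
t: 16.45
tcp_pos: [0.6002, -0.1844, 0.1004]
tool_rot: [0.668, 0.744, 0.015, -0.011]
force: [-0.0, -0.1, -0.0]
finger_gap: 0.273
```

```bash
python3 st.py
```

```text
16.45 [ 0.6002 -0.1844  0.1004] yaw 0.1080 axis tilt [0.0038 0.0364] F [-0.  -0.1 -0. ] 0.273
```

>>> send_rows:
  commands:
    - {"delta_pos":[0,0.02,-0.7],"yaw":0}
    - {"delta_pos":[0,0,-0.5],"yaw":0}
    - {"delta_pos":[0,0,-0.1],"yaw":0}

```text
t: 16.82
tcp_pos: [0.6003, -0.1845, 0.0879]
tool_rot: [0.668, 0.744, 0.015, -0.011]
force: [-3.1, -0.4, 10.2]
finger_gap: 0.271
```

```bash
python3 st.py
```

```text
16.82 [ 0.6003 -0.1845  0.0879] yaw 0.1083 axis tilt [0.0038 0.0359] F [-3.1 -0.4 10.2] 0.271
```

Touching the deck. Release and rise.

>>> send_rows:
  commands:
    - {"delta_pos":[0,0,0.03],"yaw":0}
    - {"delta_pos":[0,0,0],"yaw":0}
    - {"delta_pos":[0,0,0],"yaw":0}
    - {"delta_pos":[0,0,1.5],"yaw":0}
    - {"delta_pos":[0,0,4],"yaw":0}
    - {"delta_pos":[0,0,5],"yaw":0}
    - {"delta_pos":[0,0,3],"yaw":0}
  grip: 0

```text
t: 17.7
tcp_pos: [0.5989, -0.1837, 0.2267]
tool_rot: [0.668, 0.744, 0.014, -0.012]
force: [-0.5, 0.2, 0.1]
finger_gap: 0.499
```

```bash
python3 meas.py w7 .04 '[(.598,-.1646,.107),(.6003,-.184,.107)]'; python3 st.py
```

```text
17.7 [ 0.59891893 -0.18365439  0.22671598] toolyaw 0.10811147185823619 0.4985837440833442 [-0.5  0.2  0.1]
[ 0.598  -0.1657  0.153 ] 187 916.0
[ 0.6001 -0.1837  0.0867] 253 1053.0
17.75 [ 0.6009 -0.1846  0.2308] yaw 0.1083 axis tilt [0.0068 0.0346] F [ 0.4 -0.2  2. ] 0.5
```

>>> send_rows:
  commands:
    - {"delta_pos":[-1.1,4.72,0],"yaw":-0.016}
    - {"delta_pos":[-1.1,4.72,0],"yaw":-0.016}
    - {"delta_pos":[-1.1,4.72,0],"yaw":-0.016}
    - {"delta_pos":[-1.1,4.72,0],"yaw":-0.016}
    - {"delta_pos":[-1.1,4.72,0],"yaw":-0.016}
    - {"delta_pos":[-1.1,4.72,-1.5],"yaw":-0.016}
    - {"delta_pos":[-1.1,4.72,-1.5],"yaw":-0.016}
    - {"delta_pos":[-1.1,4.72,-1.5],"yaw":-0.016}
    - {"delta_pos":[-1.1,4.72,-1.5],"yaw":-0.016}
    - {"delta_pos":[-1.1,4.72,-1],"yaw":-0.015}

```text
t: 19.0
tcp_pos: [0.492, 0.2967, 0.1702]
tool_rot: [0.729, 0.684, 0.022, 0.002]
force: [0.7, 0.4, 0.1]
finger_gap: 0.499
```

>>> send_rows:
  commands:
    - {"delta_pos":[0,0,0],"yaw":0}

```text
t: 19.12
tcp_pos: [0.4903, 0.2995, 0.1699]
tool_rot: [0.727, 0.686, 0.022, 0.002]
force: [-0.3, -0.9, 0.3]
finger_gap: 0.5
```

```bash
python3 meas.py w8 .006 '[(.4963,.2990,-.054)]'; python3 st.py
```

```text
19.125 [0.49032209 0.29954404 0.16989919] toolyaw -0.05937712503153914 0.4996474401163298 [-0.3 -0.9  0.3]
[ 0.4965  0.2994 -0.0657] 80 1075.0
19.18 [0.4911 0.2982 0.1703] yaw -0.0608 axis tilt [0.036  0.0272] F [ 0.6 -0.9  0.7] 0.501
```

>>> send_rows:
  commands:
    - {"delta_pos":[0.4,0.1,-3],"yaw":0.006}
    - {"delta_pos":[0,0,-4],"yaw":0}
    - {"delta_pos":[0,0,0],"yaw":0}

```text
t: 19.55
tcp_pos: [0.4985, 0.2968, 0.102]
tool_rot: [0.726, 0.687, 0.025, 0.004]
force: [1.0, 0.1, 0.0]
finger_gap: 0.502
```

```bash
python3 st.py
```

```text
19.55 [0.4985 0.2968 0.102 ] yaw -0.0568 axis tilt [0.0424 0.0282] F [1.  0.1 0. ] 0.502
```

>>> send_rows:
  commands:
    - {"delta_pos":[-0.25,0.25,-1.5],"yaw":0.003}
    - {"delta_pos":[0,0,-1.5],"yaw":0}
    - {"delta_pos":[0,0,-1.6],"yaw":0}
    - {"delta_pos":[-0.15,0.05,0],"yaw":0}

```text
t: 20.05
tcp_pos: [0.4977, 0.2992, 0.057]
tool_rot: [0.726, 0.687, 0.028, 0.006]
force: [-0.3, 0.1, 0.0]
finger_gap: 0.499
```

```bash
python3 st.py
```

```text
20.05 [0.4977 0.2992 0.057 ] yaw -0.0562 axis tilt [0.049  0.0303] F [-0.3  0.1  0. ] 0.499
```

>>> send_rows:
  commands:
    - {"delta_pos":[0,0,0],"yaw":0}
    - {"delta_pos":[0,0,0],"yaw":0}
    - {"delta_pos":[0,0,0],"yaw":0}
    - {"delta_pos":[0,0,0],"yaw":0}
  grip: 1

```text
t: 20.55
tcp_pos: [0.4974, 0.2996, 0.0578]
tool_rot: [0.726, 0.687, 0.028, 0.006]
force: [-0.5, 0.1, -0.9]
finger_gap: 0.269
```

```bash
python3 st.py
```

```text
20.55 [0.4974 0.2996 0.0578] yaw -0.0554 axis tilt [0.0493 0.0306] F [-0.5  0.1 -0.9] 0.269
```

>>> send_rows:
  commands:
    - {"delta_pos":[0,0,2],"yaw":0}
    - {"delta_pos":[0,0,4],"yaw":0}
    - {"delta_pos":[0,0,4.5],"yaw":0}
    - {"delta_pos":[0,0,4],"yaw":0}
    - {"delta_pos":[1,-4,0],"yaw":0.016}
    - {"delta_pos":[1.2,-4.9,0],"yaw":0.016}
    - {"delta_pos":[1.2,-4.9,0],"yaw":0.016}
    - {"delta_pos":[1.2,-4.9,0],"yaw":0.016}
    - {"delta_pos":[1.2,-4.9,0],"yaw":0.016}
    - {"delta_pos":[1.2,-4.9,0],"yaw":0.016}

```text
t: 21.8
tcp_pos: [0.5701, 0.0098, 0.2094]
tool_rot: [0.688, 0.725, 0.033, 0.008]
force: [1.9, 0.4, -0.2]
finger_gap: 0.274
```

>>> send_rows:
  commands:
    - {"delta_pos":[1.2,-4.9,0],"yaw":0.016}
    - {"delta_pos":[1.2,-4.9,0],"yaw":0.016}
    - {"delta_pos":[1.2,-4.9,0],"yaw":0.016}
    - {"delta_pos":[1.2,-4.9,0],"yaw":0.016}
    - {"delta_pos":[0.6,-2.4,0],"yaw":0.005}
    - {"delta_pos":[0,0,0],"yaw":0}

```text
t: 22.55
tcp_pos: [0.6261, -0.2232, 0.2094]
tool_rot: [0.664, 0.747, 0.034, 0.01]
force: [-0.6, 1.2, -0.7]
finger_gap: 0.271
```

```bash
python3 st.py
```

```text
22.55 [ 0.6261 -0.2232  0.2094] yaw 0.1174 axis tilt [0.0588 0.0374] F [-0.6  1.2 -0.7] 0.271
```

>>> send_rows:
  commands:
    - {"delta_pos":[-2.4,1.8,0],"yaw":-0.008}
    - {"delta_pos":[0,0,0],"yaw":0}
    - {"delta_pos":[0,0,-2],"yaw":0}
    - {"delta_pos":[0,0,0],"yaw":0}

```text
t: 23.05
tcp_pos: [0.6012, -0.201, 0.1892]
tool_rot: [0.666, 0.745, 0.034, 0.009]
force: [-0.4, 0.8, -0.7]
finger_gap: 0.268
```

```bash
python3 st.py
```

```text
23.05 [ 0.6012 -0.201   0.1892] yaw 0.1113 axis tilt [0.0592 0.0384] F [-0.4  0.8 -0.7] 0.268
```

>>> send_rows:
  commands:
    - {"delta_pos":[0.05,-0.27,0],"yaw":-0.004}
    - {"delta_pos":[0,0,-1.2],"yaw":0}
    - {"delta_pos":[0,-0.05,-1.2],"yaw":0}
    - {"delta_pos":[0,-0.05,-1.2],"yaw":0}
    - {"delta_pos":[0,0,0],"yaw":0}

```text
t: 23.68
tcp_pos: [0.6032, -0.2049, 0.1521]
tool_rot: [0.667, 0.744, 0.034, 0.011]
force: [-0.4, -0.2, -0.8]
finger_gap: 0.274
```

```bash
python3 st.py
```

```text
23.68 [ 0.6032 -0.2049  0.1521] yaw 0.1080 axis tilt [0.0621 0.0368] F [-0.4 -0.2 -0.8] 0.274
```

>>> send_rows:
  commands:
    - {"delta_pos":[-0.1,0.15,-1],"yaw":0}
    - {"delta_pos":[0,0,-1.2],"yaw":0}
    - {"delta_pos":[0,0,-1.2],"yaw":0}
    - {"delta_pos":[0,0,-0.8],"yaw":0}
    - {"delta_pos":[0,0,0],"yaw":0}

```text
t: 24.3
tcp_pos: [0.602, -0.2033, 0.1067]
tool_rot: [0.667, 0.744, 0.034, 0.011]
force: [0.2, -0.1, -0.9]
finger_gap: 0.273
```

```bash
python3 st.py
```

```text
24.3 [ 0.602  -0.2033  0.1067] yaw 0.1079 axis tilt [0.0616 0.0371] F [ 0.2 -0.1 -0.9] 0.273
```

>>> send_rows:
  commands:
    - {"delta_pos":[0,0,-0.8],"yaw":0}
    - {"delta_pos":[0,0,-0.5],"yaw":0}
    - {"delta_pos":[0,0,0],"yaw":0}

```text
t: 24.68
tcp_pos: [0.6026, -0.2036, 0.0934]
tool_rot: [0.667, 0.744, 0.035, 0.011]
force: [0.5, 0.6, -1.3]
finger_gap: 0.274
```

```bash
python3 st.py
```

```text
24.68 [ 0.6026 -0.2036  0.0934] yaw 0.1079 axis tilt [0.0628 0.0364] F [ 0.5  0.6 -1.3] 0.274
```

>>> send_rows:
  commands:
    - {"delta_pos":[0,0,-0.2],"yaw":0}
    - {"delta_pos":[0,0,-0.05],"yaw":0}

```text
t: 24.92
tcp_pos: [0.603, -0.2038, 0.0918]
tool_rot: [0.667, 0.744, 0.035, 0.012]
force: [-0.9, 0.7, 4.5]
finger_gap: 0.273
```

```bash
python3 st.py
```

```text
24.93 [ 0.603  -0.2038  0.0918] yaw 0.1080 axis tilt [0.0639 0.0357] F [-0.9  0.7  4.5] 0.273
```

>>> send_rows:
  commands:
    - {"delta_pos":[0,0,0],"yaw":0}
    - {"delta_pos":[0,0,0],"yaw":0}
    - {"delta_pos":[0,0,0],"yaw":0}
    - {"delta_pos":[0,0,1.5],"yaw":0}
    - {"delta_pos":[0,0,4],"yaw":0}
    - {"delta_pos":[0,0,5],"yaw":0}
    - {"delta_pos":[0,-3,3],"yaw":0}
    - {"delta_pos":[0,-4,1],"yaw":0}
    - {"delta_pos":[0,0,0],"yaw":0}
  grip: 0

```text
t: 26.05
tcp_pos: [0.6034, -0.2752, 0.2475]
tool_rot: [0.666, 0.745, 0.035, 0.015]
force: [-0.6, 0.7, -0.5]
finger_gap: 0.5
```

```bash
python3 st.py
python3 - <<'E'
from h import *
I=manip.snapshot("wrist");cv2.imwrite("pics/w9.png",I)
E
```

```text
26.05 [ 0.6034 -0.2752  0.2475] yaw 0.1098 axis tilt [0.069  0.0315] F [-0.6  0.7 -0.5] 0.5
```

View pics/w9.png

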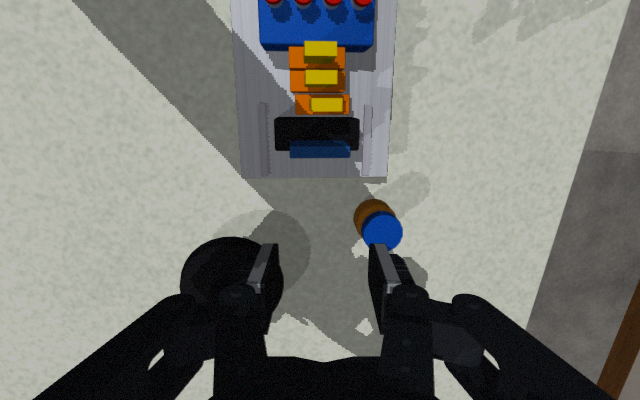

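Run:
```python
from h import *
s=manip.sense();I=cv2.imread("pics/w9.png");KW=cam("wrist",s);Y=yellow(I).astype(float)
B=lambda v:[box(*v[3*i:3*i+3],.024,.010,.08,.13) for i in range(3)]
x0=np.array([.598,-.1645,.108,.6003,-.184,.108,.606,-.2035,.108]);
f=lambda v:np.abs(rend(B(v),KW)-Y).sum()
for k in range(2):
  q=minimize(f,x0,method="Nelder-Mead",options=dict(maxfev=1500,initial_simplex=x0+np.vstack([np.zeros(9),np.diag([.003,.003,.06]*3)])));x0=q.x
print(q.x.reshape(3,3).round(4),q.fun,Y.sum())
c=cv2.resize(I[30:165,230:410],None,fx=4,fy=4,interpolation=2)
cv2.imwrite("pics/c9.png",c)
```

```text
[[ 0.597  -0.1618  0.1008]
 [ 0.5998 -0.181   0.1125]
 [ 0.6062 -0.201   0.0995]] 78.75 1749.0
```

View pics/c9.png

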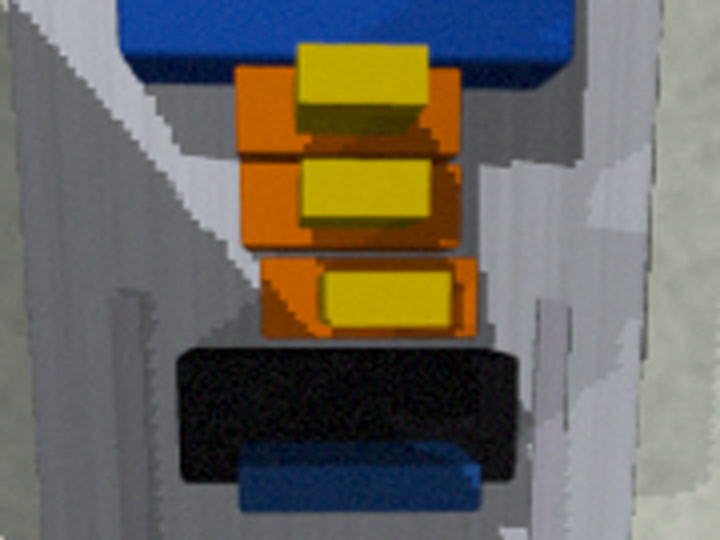

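All three stand upright and square: crop y edges are parallel, gaps are about 1.5 mm, and the third sits 4–5 mm sideways, still well within the jaw width. Next I'll close the gripper and go down behind the tab.

>>> send_rows:
  commands:
    - {"delta_pos":[0.2,-2.5,0],"yaw":0}
    - {"delta_pos":[0,0,-4],"yaw":0}
    - {"delta_pos":[0,0,-4],"yaw":0}
    - {"delta_pos":[0,0,0],"yaw":0}
    - {"delta_pos":[0,0,0],"yaw":0}
  grip: 1

```text
t: 26.72
tcp_pos: [0.6051, -0.293, 0.1674]
tool_rot: [0.665, 0.746, 0.036, 0.013]
force: [1.3, -0.7, -0.6]
finger_gap: 0.002
```

```bash
python3 st.py
```

```text
26.73 [ 0.6051 -0.293   0.1674] yaw 0.1145 axis tilt [0.0675 0.0368] F [ 1.3 -0.7 -0.6] 0.002
```

>>> send_rows:
  commands:
    - {"delta_pos":[0,-0.2,-2.5],"yaw":-0.006}
    - {"delta_pos":[0,0,-2.5],"yaw":0}
    - {"delta_pos":[0,0,-2],"yaw":0}
    - {"delta_pos":[0,0,0],"yaw":0}

```text
t: 27.22
tcp_pos: [0.6098, -0.2959, 0.1048]
tool_rot: [0.666, 0.745, 0.037, 0.02]
force: [0.7, 0.6, 0.6]
finger_gap: 0.002
```

```bash
python3 st.py
```

```text
27.23 [ 0.6098 -0.2959  0.1048] yaw 0.1112 axis tilt [0.0792 0.0287] F [0.7 0.6 0.6] 0.002
```

>>> send_rows:
  commands:
    - {"delta_pos":[-0.3,1.2,-0.8],"yaw":-0.003}
    - {"delta_pos":[0,1,0],"yaw":0}
    - {"delta_pos":[0,0.5,0],"yaw":0}
    - {"delta_pos":[0,0,0],"yaw":0}

```text
t: 27.72
tcp_pos: [0.609, -0.2674, 0.1013]
tool_rot: [0.666, 0.744, 0.038, 0.024]
force: [-0.2, -0.1, -0.7]
finger_gap: 0.0
```

```bash
python3 st.py
```

```text
27.73 [ 0.609  -0.2674  0.1013] yaw 0.1096 axis tilt [0.0854 0.0247] F [-0.2 -0.1 -0.7] 0.0
```

>>> send_rows:
  commands:
    - {"delta_pos":[-0.2,0.3,-0.2],"yaw":0}
    - {"delta_pos":[-0.03,0.3,0],"yaw":0}
    - {"delta_pos":[0,0,0],"yaw":0}

```text
t: 28.1
tcp_pos: [0.6068, -0.2615, 0.0996]
tool_rot: [0.666, 0.744, 0.038, 0.024]
force: [-0.7, 0.0, -0.1]
finger_gap: -0.0
```

>>> send_rows:
  commands:
    - {"delta_pos":[-0.03,0.3,0],"yaw":0}
    - {"delta_pos":[0,0,0],"yaw":0}

```text
t: 28.35
tcp_pos: [0.6065, -0.2585, 0.0995]
tool_rot: [0.667, 0.744, 0.038, 0.024]
force: [0.1, 0.3, -0.2]
finger_gap: 0.0
```

>>> send_rows:
  commands:
    - {"delta_pos":[-0.03,0.3,0],"yaw":0}
    - {"delta_pos":[0,0,0],"yaw":0}

```text
t: 28.6
tcp_pos: [0.6064, -0.2562, 0.0996]
tool_rot: [0.667, 0.744, 0.037, 0.025]
force: [-0.3, -1.4, -0.8]
finger_gap: 0.001
```

Contact with the tab is at TCP y ≈ −0.256 (−1.4 N). Continuing in small steps.

>>> send_rows:
  commands:
    - {"delta_pos":[-0.03,0.3,0],"yaw":0}
    - {"delta_pos":[-0.02,0.2,0],"yaw":0}

```text
t: 28.85
tcp_pos: [0.606, -0.2523, 0.0996]
tool_rot: [0.667, 0.744, 0.037, 0.026]
force: [-0.4, -3.3, -0.7]
finger_gap: -0.002
```

>>> send_rows:
  commands:
    - {"delta_pos":[-0.02,0.2,0],"yaw":0}
    - {"delta_pos":[-0.02,0.2,0],"yaw":0}

```text
t: 29.1
tcp_pos: [0.6057, -0.2491, 0.0996]
tool_rot: [0.666, 0.744, 0.036, 0.027]
force: [0.2, -3.0, -1.0]
finger_gap: 0.002
```

>>> send_rows:
  commands:
    - {"delta_pos":[-0.02,0.2,0],"yaw":0}
    - {"delta_pos":[-0.02,0.2,0],"yaw":0}

```text
t: 29.35
tcp_pos: [0.6057, -0.2484, 0.0997]
tool_rot: [0.666, 0.745, 0.034, 0.029]
force: [-1.2, -8.4, -3.5]
finger_gap: -0.001
```

>>> send_rows:
  commands:
    - {"delta_pos":[-0.02,0.2,0],"yaw":0}
    - {"delta_pos":[-0.02,0.2,0],"yaw":0}

```text
t: 29.6
tcp_pos: [0.6057, -0.2485, 0.0998]
tool_rot: [0.666, 0.745, 0.032, 0.033]
force: [-1.1, -8.3, -2.8]
finger_gap: -0.0
```

>>> send_rows:
  commands:
    - {"delta_pos":[-0.03,0.3,0],"yaw":0}
    - {"delta_pos":[-0.03,0.3,0],"yaw":0}

```text
t: 29.85
tcp_pos: [0.6058, -0.2486, 0.0999]
tool_rot: [0.665, 0.745, 0.029, 0.037]
force: [-1.2, -10.2, -4.0]
finger_gap: 0.001
```

```bash
python3 st.py
```

```text
29.85 [ 0.6058 -0.2486  0.0999] yaw 0.1144 axis tilt [ 0.0938 -0.0062] F [ -1.2 -10.2  -4. ] 0.001
```

>>> send_rows:
  commands:
    - {"delta_pos":[-0.06,0.6,0],"yaw":-0.005}

```text
t: 29.98
tcp_pos: [0.6059, -0.2487, 0.1002]
tool_rot: [0.666, 0.744, 0.026, 0.042]
force: [-3.2, -21.3, -7.5]
finger_gap: -0.001
```

```bash
python3 st.py
python3 - <<'E'
from h import *
for k in range(4): 
    I=manip.snapshot("wrist"); 
J=manip.snapshot("scene")
cv2.imwrite("pics/end.png",np.vstack([cv2.resize(I[0:260,160:480],None,fx=1.25,fy=1.25),cv2.resize(J[170:260,230:330],(400,270),interpolation=2)]))
E
python3 st.py
```

```text
29.98 [ 0.6059 -0.2487  0.1002] yaw 0.1119 axis tilt [ 0.0964 -0.0175] F [ -3.2 -21.3  -7.5] -0.001
30.23 [ 0.6059 -0.2488  0.1002] yaw 0.1109 axis tilt [ 0.0965 -0.0166] F [ -1.3 -16.1  -5.9] 0.002
```

View pics/end.png

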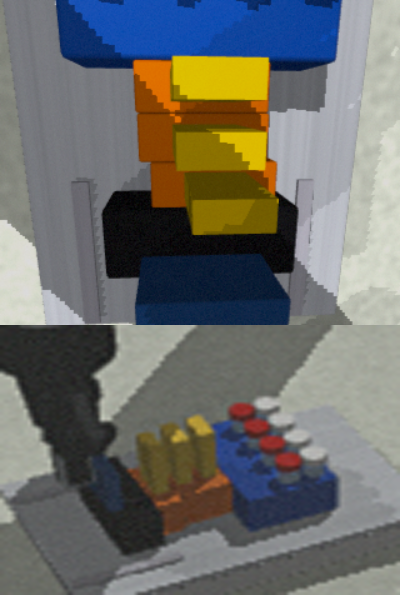

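The three blocks are tight and square between jaw and rack. The push holds at about 16 N with the jaw stationary after about 8 mm of its 25 mm. Handing in.

```bash
python3 -c "
from station import manip
print(manip.sign_off())"; python3 st.py
```

```text
the job is handed in; nothing more can be done
None
the job is handed in; nothing more can be done
```

I stood three orange spacers side by side in the gap and clamped them against the rack. The arm was still pushing the blue tab when I handed the job in at about 30 s.

- **Spacer count:** the gap measured about 63 mm in the camera image. The push suggested about 62 mm, because the jaw stopped after roughly 8 mm of its 25 mm travel. Two spacers would have fallen just short by either figure (61 mm at most), so three were needed. The fourth spacer was left in the holder, and I made no contact with the bottle, jar or rotor.
- **Last checks:** the push force was about 21 N at its peak and settled to about 16 N, with the tool holding still. The final pictures show the three blocks upright and tight between jaw and rack.
- **Imperfections:**
  - The third spacer sits about 4–5 mm sideways from the other two, still well within the jaw's width.
  - The tool has drifted about 5° off vertical.
  - I could not check the force after handing in, because the robot gives no more readings.

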